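# Clear the lane and hold back its spring pusher for restocking

## Task

The last carton in the counter's spring-pusher lane is an old one: take it out and stand it upright in the shallow wooden tray, without tipping it over, and let go of it. Then take the pusher by its upright grip tab, pull it back against its spring until its pointer stands within the width of the steel clip on the lane's side rail, and keep holding it there so that a colleague can refill the lane: you finish while holding it. Leave the jar, the tin and the cake server alone.

Things in the scene. Friction and masses are not known exactly. Their poses are not given: they have to be found in the camera images.
- rack: The lane: aluminium channel fixed to the counter, 280 mm long (x), 96 mm wide (y), origin at the centre of its underside. Floor 12 mm above the counter; 6 mm thick side rails 32 mm high, front fence at the +x end 55 mm high (inner face at x = 134 mm), back lip 20 mm high. Its +x end points roughly away from the robot.
- pusher: Grey plastic slide in the lane, axes as the lane's, driven to the lane's +x end by a spring (4.4 N at home, 7 N at 130 mm; runs back if let go); pull it along the lane's -x, travel 175 mm. Origin: foot of its 8 x 60 x 38 mm front paddle, mid-thickness, 13.5 mm above the counter. The carton holds it 38 mm from home; once that is gone it runs home, paddle middle 12 mm from the fence.
- tab (a point): Centre of the top of the pusher's grip tab, 97 mm above the counter. The tab is an upright grey plate 14 mm thick (lane x), 38 mm wide (lane y), 56 mm behind the paddle, free-standing above 52 mm height: it can be pinched from above across its thickness.
- pointer (a point): Tip region of the pusher's pointer: a 4 mm wide bar that sticks out sideways (lane's +y) from the grip tab over the +y side rail. The point lies on the bar 55 mm to the +y side of the tab's centre, at the tab's own x, 43 mm above the counter.
- clip: The mark: dark steel clip fixed astride the lane's +y side rail, 12 mm long along the lane (x), 36 mm high, with a flat ear outwards. Axes as the lane's. Its origin lies on the lane's centre line at counter height, level with the clip's middle along the lane (the metal is 39 to 69 mm to the +y side). It stands 70 to 127 mm behind the pointer's home position.
- carton: Old card carton, 46 mm (x) by 56 mm (y) by 100 mm tall, 0.1 to 0.2 kg, standing on the lane's floor, pressed by the pusher against the front fence. Origin at the centre of its underside, z up. Graspable across its 56 mm (y) above the rails.
- tray: Shallow wooden tray fixed on the counter, 170 mm (x) by 150 mm (y) outside, 5 mm walls 26 mm high, inner floor 5 mm above the counter. Origin at the centre of its underside.
- jar: Bystander: amber glass jar with lid, 68 mm in diameter, 85 mm high, origin at the centre of its underside. Leave alone.
- tin: Bystander: steel tin, 76 mm in diameter, 75 mm high, origin at the centre of its underside. Leave alone.
- server: Bystander: cake server with a long handle lying flat on the counter. Leave alone.
Not all that is in view belongs to the job. What is shaped like the carton but red is not meant.

How it is judged:
On the way, in this order (a step that is already met when the one before it is completed fails the run):
1. the carton stands upright in the tray, let go (x of carton in the frame of tray between -0.062 and 0.062 m and y of carton in the frame of tray between -0.052 and 0.052 m and z of carton in the frame of tray below 0.012 m and angle between carton's own z axis and vertical below 0.12 rad and linear speed of carton below 0.03 m/s and contact force between the fingers and carton below 0.1 N), for 0.3 s.
2. the pusher is held with its pointer within the clip's width (x of pointer in the frame of clip between -0.006 and 0.006 m and contact force between the fingers and pusher above 1.5 N and linear speed of pusher below 0.02 m/s), for 0.5 s.
At the end, for the whole second after the job is handed in: The carton stands in the tray, on its floor, upright within 0.12 rad, at rest and not touched by the fingers; the fingers hold the pusher (more than 1.5 N), still, with the pointer within 6 mm of the clip's middle along the lane (all of step 1 and all of step 2); the arm keeps its last pose, push and grip.
It fails at once if the carton is tipped over (angle between carton's own z axis and vertical above 0.7 rad).
It fails at once if the jar is disturbed (moved more than 30 mm) (distance of jar from where it was at the start of the episode above 0.03 m).
It fails at once if the tin is disturbed (moved more than 30 mm) (distance of tin from where it was at the start of the episode above 0.03 m).
It fails at once if the server is disturbed (moved more than 30 mm) (distance of server from where it was at the start of the episode above 0.03 m).
It also fails if it takes over 56 s, if anything falls off the work surface, if the arm or the gripper's body presses on something with over 40 N, if the wrist force passes 120 N, or if a joint passes its speed limit or range.

## Robot

A 7-joint arm with a two-finger parallel gripper is mounted at the origin on the work surface. World frame = base frame: x ahead of the robot, y to its left, z up, the work surface at z = 0. Lengths are in m, angles in rad, forces in N, time in s.
With the tool pointing down it reaches from about 0.425 to 1.025 m from the base axis. Payload 3.6 kg.
Tool frame: the origin (TCP) lies on the centre line of the jaws, within the pads' length; the fingertips stand env.nose_length ahead of it and the grasp point (between the pads) lies 3 mm ahead of it (env.nose_length is the distance from the TCP to the fingertips, in m); z points along the fingers, y is the line along which they close (so a half turn about z gives the same grasp; the last joint's range is limited). The gripper opens to 85 mm and grips with 20 to 120 N. Pads are 22 mm wide; open, the fingers measure 114 mm over their backs; the gripper's body (76 mm by 85 mm) begins 54 mm behind the grasp point. The pads swing forward as they close: fully open they stand 13 mm farther back than shut.
Start: joints at [1.246, 0.591, 0.048, 1.609, -0.033, 0.943, -0.034], TCP at [0.166, -0.706, 0.232] pointing down, gripper open.
Joint ranges: [-2.69, 2.69], [-0.47, 2.24], [-1.27, 1.36], [0.19, 2.51], [-1.53, 4.68], [0.08, 2.07], [-3.09, 3.09]. Speed limits (rad/s): [2.57, 2.57, 3.14, 3.14, 3.14, 3.14, 3.14].

## Interface

Orientations are given as a unit quaternion [w, x, y, z].
In Python, from rig import env gives the robot as it stands.
- The arm moves only by the tool apply_moves, never from a script. Its argument "plan" is one flat list of numbers, 4 for each row, row after row: the shift along the tool's x, y, z in mm, then the turn about the tool's z in rad. A call has 1 to 20 rows; each row is the pose to reach, as a shift and turn from the pose commanded when the call began, along the tool's axes at that moment; what a row does not reach only later rows make up. A row lasts 1/10 s, in which the tool goes at most 50 mm and 8.59 degrees, less where a joint would pass 70% of its speed; a pose out of reach is approached as far as the arm can. A call with a gripper value outside its range is refused whole. "gripper" is the opening, from -1 (shut) to 1 (fully open), set as the call begins (left out, the last holds). The fingers move at their own pace and stop on an object; the grip force is fixed at half the most. Time passes only in rows, so rows that repeat a pose let the fingers close. It gives the time, the measured TCP pose, the force, the opening and the grip force at its end, in the units of the state.
- env.observe(): the state, without advancing time (a new reading comes with each control period).
- env.read_camera(name): name is "side" or "top"; returns the picture (384x512x3 uint8, blue, green, red); there is no depth.
- env.camera_info(name): a dict with "camera_matrix" (3x3 intrinsics, pixels), "extrinsics" (4x4, takes a point from world to camera coordinates). Camera axes: x right, y down, z forward; pixel columns grow to the right and rows downward; lengths in m; the calibration is good to about 2 mm. A picture is of the moment at which its call begins. camera_info takes no time and is no camera call.
- env.sign_off(): hands the job in; it is judged then, once.
Trained networks look in the newest picture that a camera, given by its name, has taken for a name from the list of things; names that differ only in an ending like _2 or _b are one class to them, and where a whole thing is asked for, a point or a joint stands for the part that bears it (a point fixed in the world has none). Each returns a list of dicts, best first, with "confidence" (0 to 1); they miss things now and then, are a little off and sometimes report something else, mostly with a low value. They report only what shows in the picture. A call takes as long as a camera call. They do not tell look-alikes from the thing itself.
- env.spot_in(camera, query): "point" ([x, y, z] in m, in world coordinates, good to about 4 mm: the middle of the surface that is visible of it).
The state is a dict: "time": time; "joint_positions": joint angles; "qd": joint speeds; "tau": joint torques, N m; "ee_pos": TCP position; "tcp_rot": TCP orientation; "contact_force": force on the tool from outside, world axes, zero at the start; "ft_torque": the same for the moment, N m; "grip_width": finger opening in m; "gripper_force": force on a finger pad.
Only numpy, scipy, OpenCV 4.12 (cv2) and the standard library are available. Lean on these libraries where they do the work, as an engineer would, in place of code of your own. Each camera call takes 0.05 s, during which the arm holds its last target. There are 200 camera calls.

## Working session

There is one attempt and no reset: what is moved stays moved. The work goes in short steps, Python scripts to look and compute and a tool call to move; the robot and the scene stay as the last step left them, time stands still between calls to the robot, and variables do not carry over. Pictures are saved under pics/ and viewed, at most 10 in all, crops included, and the job is handed in when it is done.

Besides the shell and the picture viewer there is one more tool, called as name(argument=value, ...) on one line, values as JSON. apply_moves: Moves the arm, as the interface text tells. Its arguments: {"type":"object","properties":{"plan":{"type":"array","items":{"type":"number"}},"gripper":{"type":"number"}},"required":["plan"]}

```bash
mkdir -p pics; ls
python3 - <<'E'
from rig import env
import cv2,numpy as np
for c in("top","side"):
    cv2.imwrite(f"pics/{c}0.png",env.read_camera(c))
    i=env.camera_info(c); print(c,np.round(i["camera_matrix"],1).tolist(),np.round(i["extrinsics"],3).tolist())
    for q in("rack","pusher","tab","pointer","clip","carton","tray","jar","tin","server"):
        print(q,[(np.round(d["point"],3).tolist(),round(d["confidence"],2)) for d in env.spot_in(c,q)])
s=env.observe(); print(s["time"],s["ee_pos"],s["tcp_rot"],s["contact_force"],s["grip_width"],env.nose_length)
E
```

```text
pics
top [[382.3, 0.0, 261.5], [0.0, 382.3, 190.0], [0.0, 0.0, 1.0]] [[-0.001, -1.0, 0.005, -0.014], [-0.983, 0.0, -0.184, 0.585], [0.184, -0.005, -0.983, 1.036], [0.0, 0.0, 0.0, 1.0]]
rack [([0.554, -0.18, 0.012], 0.68)]
pusher [([0.624, -0.157, 0.032], 0.74)]
tab [([0.623, -0.158, 0.032], 0.66)]
pointer [([0.62, -0.155, 0.03], 0.64), ([0.574, 0.168, 0.007], 0.63)]
clip [([0.546, -0.121, 0.035], 0.56)]
carton [([0.668, -0.139, 0.115], 0.79), ([0.779, -0.127, 0.102], 0.71)]
tray [([0.571, 0.167, 0.008], 0.69), ([0.624, -0.153, 0.029], 0.39)]
jar [([0.768, 0.009, 0.091], 0.96)]
tin [([0.581, -0.398, 0.078], 0.9), ([0.769, 0.005, 0.089], 0.46), ([0.624, -0.158, 0.03], 0.16)]
server [([0.295, 0.471, 0.004], 0.94)]
side [[364.8, 0.0, 256.4], [0.0, 364.8, 188.4], [0.0, 0.0, 1.0]] [[-0.991, -0.132, -0.004, 0.566], [-0.092, 0.709, -0.7, 0.114], [0.095, -0.693, -0.715, 0.98], [0.0, 0.0, 0.0, 1.0]]
rack [([0.56, -0.166, 0.015], 0.78)]
pusher [([0.611, -0.149, 0.028], 0.86), ([0.669, -0.117, 0.094], 0.68)]
tab [([0.604, -0.147, 0.027], 0.85), ([0.584, -0.38, 0.058], 0.32)]
pointer [([0.61, -0.148, 0.023], 0.74)]
clip [([0.549, -0.126, 0.034], 0.41)]
carton [([0.547, -0.127, 0.036], 0.62), ([0.776, -0.113, 0.067], 0.59), ([0.672, -0.111, 0.09], 0.58), ([0.608, -0.148, 0.022], 0.41)]
tray [([0.57, 0.167, 0.005], 0.98)]
jar [([0.774, 0.032, 0.063], 0.73), ([0.55, -0.129, 0.036], 0.67), ([0.609, -0.151, 0.026], 0.26)]
tin [([0.585, -0.383, 0.057], 0.7)]
server [([0.456, 0.424, 0.016], 0.89)]
1.1 [ 0.16586571 -0.70577557  0.23148852] [-3.24153126e-06  9.93342987e-01  1.15194229e-01 -2.07552624e-05] [-0.13096178 -0.32306865  0.27140588] 0.08525909155264497 0.022
```

View pics/top0.png

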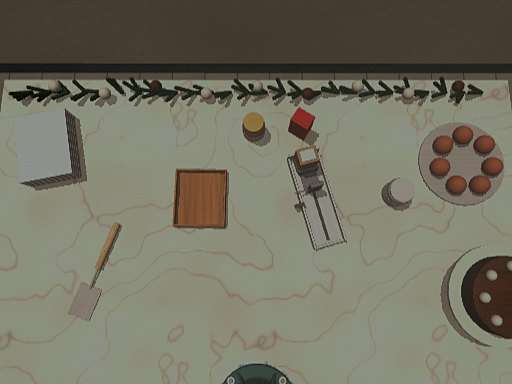

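View pics/side0.png

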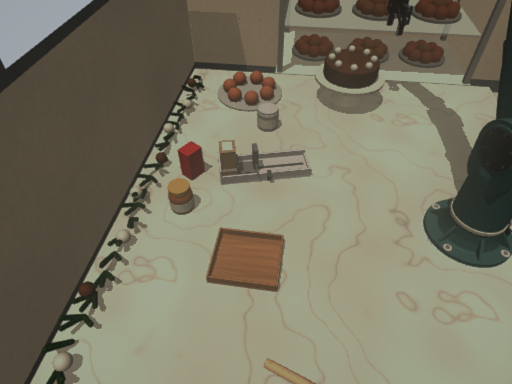

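Candidates for the carton are the brown one with a white label in the lane (top 307,158; side 229,155) and the red look-alike (top 302,123; side 191,160). The description means the brown one. The lane's front end points up and left, and the clip is near top (299,206).

Run:
```python
import cv2,numpy as np
t=cv2.imread("pics/top0.png")[138:254,278:354]; s=cv2.imread("pics/side0.png")[132:190,210:320]
t=cv2.resize(t,None,fx=5,fy=5,interpolation=cv2.INTER_CUBIC); s=cv2.resize(s,None,fx=3.8,fy=3.8,interpolation=cv2.INTER_CUBIC)
o=np.zeros((580,800,3),np.uint8); o[:t.shape[0],:380]=t; o[:s.shape[0],381:381+min(418,s.shape[1])]=s[:,:418]
cv2.imwrite("pics/crop0.png",np.clip(o*1.5,0,255).astype(np.uint8))
```

```text
(no output)
```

View pics/crop0.png

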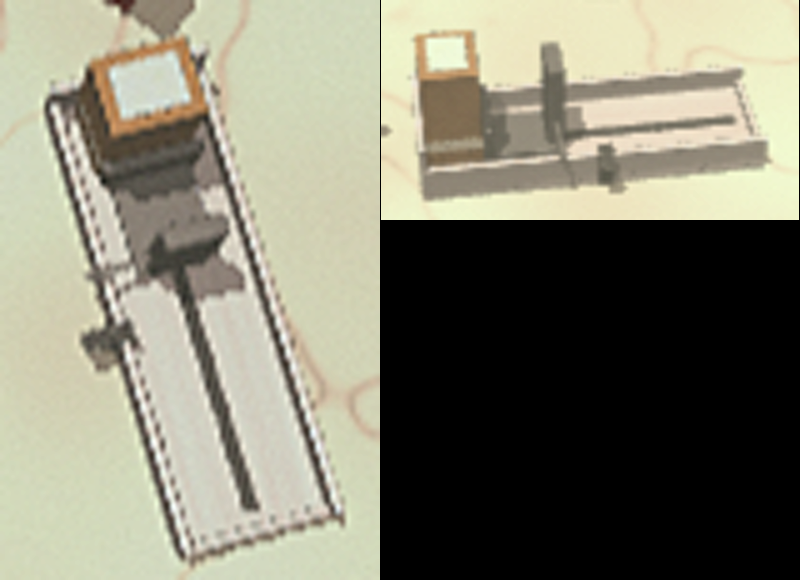

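```bash
cat > h.py <<'E'
from rig import env
import cv2,numpy as np
from scipy.optimize import least_squares
def bp(c,uv,z):
    i=env.camera_info(c);K=np.array(i["camera_matrix"]);E=np.array(i["extrinsics"]);R,t=E[:3,:3],E[:3,3]
    d=R.T@np.linalg.solve(K,[uv[0],uv[1],1]);o=-R.T@t
    return o+d*(z-o[2])/d[2]
def pj(c,P):
    i=env.camera_info(c);K=np.array(i["camera_matrix"]);E=np.array(i["extrinsics"])
    q=K@(E[:3,:3]@np.array(P)+E[:3,3]);return q[:2]/q[2]
def rot(a):return np.array([[np.cos(a),-np.sin(a)],[np.sin(a),np.cos(a)]])
E
python3 - <<'E'
from h import *
T=lambda x,y:(278+(x-2)/5,138+(y-2)/5)
S=lambda x,y:(210+(x-383)/3.8,132+(y-2)/3.8)
# rack points: (cam,px,(X,Y,Z) in rack m)
obs=[("top",T(183,562),(-.14,.048,.02)),("top",T(342,522),(-.14,-.048,.02)),
 ("side",S(427,198),(.14,.048,0)),("side",S(766,164),(-.14,.048,0)),("side",S(740,70),(-.14,-.048,.032)),("side",S(766,140),(-.14,.048,.032))]
car=[("top",T(88,70),(.023,.028)),("top",T(186,38),(.023,-.028)),("top",T(209,108),(-.023,-.028)),("top",T(107,138),(-.023,.028)),
("side",S(419,78),(.023,.028)),("side",S(417,35),(.023,-.028)),("side",S(472,32),(-.023,-.028)),("side",S(478,72),(-.023,.028))]
def w(p,a,z): return np.r_[p[2:] if 0 else rot(a)@np.array(z[:2])+p,z[2]]
def res(v):
    r=[pj(c,w(v[:2],v[2],P))-np.array(u) for c,u,P in obs]
    cc=rot(v[2])@np.array([.111,v[3]])+v[:2]
    r+=[pj(c,np.r_[rot(v[4])@np.array(P)+cc,.112])-np.array(u) for c,u,P in car]
    r+=[[(v[4]-v[2])*20]]
    return np.concatenate(r)
s=least_squares(res,[.56,-.17,.25,0,.25],loss="soft_l1"); v=s.x
print("rack x y yaw, carton y, carton yaw",np.round(v,4)); print(np.round(res(v)[:-1].reshape(-1,2),1).tolist())
f=lambda P:np.round(rot(v[2])@np.array(P)+v[:2],4)
print("carton",f([.111,v[3]]),"tab",f([.028,0]),"ptr",f([.028,.055]))
for n,c,u,z in(("clip","top",T(110,340),.036),("ptr","top",T(108,274),.043),("clip","side",S(607,150),.036),("ptr","side",S(567,165),.043)):
    p=bp(c,u,z)[:2]; print(n,c,np.round(p,4),"in rack",np.round(rot(v[2]).T@(p-v[:2]),4))
np.save("rack.npy",v)
for c in("top","side"):
  for q in("clip","pointer","tab","tray","carton"):
    for d in env.spot_in(c,q):
        p=np.array(d["point"]); print(c,q,round(d["confidence"],2),np.round(p,3),np.round(rot(v[2]).T@(p[:2]-v[:2]),4))
# tray yaw
for c in("top",):
    m=cv2.inRange(cv2.cvtColor(cv2.imread("pics/top0.png"),cv2.COLOR_BGR2HSV),(5,90,30),(20,255,255));m[:,:165]=0;m[:,240:]=0;m[:160]=0;m[240:]=0
    k=cv2.findNonZero(m);b=cv2.boxPoints(cv2.minAreaRect(k));print("tray",[np.round(bp("top",q,.026)[:2],3).tolist() for q in b])
E
```

```text
rack x y yaw, carton y, carton yaw [ 0.5682 -0.1746  0.2589  0.0073  0.26  ]
[[-0.3, -1.4], [-0.1, -2.1], [-0.5, 0.1], [0.4, 0.8], [1.4, -2.0], [1.5, -0.5], [-0.2, -2.5], [-0.3, -1.1], [-0.2, 0.5], [0.6, -0.4], [0.6, 0.4], [0.0, -0.4], [1.1, -0.9], [1.2, 0.7]]
carton [ 0.6737 -0.1392] tab [ 0.5953 -0.1675] ptr [ 0.5812 -0.1143]
clip top [ 0.5425 -0.1239] in rack [-0.0118  0.0556]
ptr top [ 0.5799 -0.1228] in rack [0.0246 0.0471]
clip side [ 0.5496 -0.1288] in rack [-0.0063  0.0491]
ptr side [ 0.5777 -0.1003] in rack [0.0282 0.0694]
top clip 0.56 [ 0.546 -0.121  0.035] [-0.0073  0.0572]
top pointer 0.64 [ 0.62  -0.155  0.03 ] [0.0546 0.0059]
top pointer 0.63 [0.574 0.168 0.007] [0.093  0.3297]
top tab 0.66 [ 0.623 -0.158  0.032] [0.0577 0.0023]
top tray 0.69 [0.571 0.167 0.008] [0.0903 0.3293]
top tray 0.39 [ 0.624 -0.153  0.029] [0.0596 0.0065]
top carton 0.79 [ 0.668 -0.139  0.115] [0.1056 0.0086]
top carton 0.71 [ 0.779 -0.127  0.102] [ 0.2158 -0.0078]
side clip 0.41 [ 0.549 -0.126  0.034] [-0.0062  0.0523]
side pointer 0.74 [ 0.61  -0.148  0.023] [0.0467 0.0149]
side tab 0.85 [ 0.604 -0.147  0.027] [0.0416 0.0175]
side tab 0.32 [ 0.584 -0.38   0.058] [-0.0377 -0.2028]
side tray 0.98 [0.57  0.167 0.005] [0.0891 0.3296]
side carton 0.62 [ 0.547 -0.127  0.036] [-0.0078  0.0517]
side carton 0.59 [ 0.776 -0.113  0.067] [0.217  0.0064]
side carton 0.58 [ 0.672 -0.111  0.09 ] [0.116  0.0347]
side carton 0.41 [ 0.608 -0.148  0.022] [0.0455 0.0151]
tray [[0.653, 0.247], [0.653, 0.091], [0.485, 0.088], [0.485, 0.24]]
```

```bash
cat >> h.py <<'E'
def go(x,y,z,th):
    s=env.observe();q=np.array(s["tcp_rot"]);a=2*np.arctan2(q[2],q[1]);p=np.array(s["ee_pos"])
    d=np.array([x,y,z])-p;D=np.array([np.cos(a)*d[0]+np.sin(a)*d[1],np.sin(a)*d[0]-np.cos(a)*d[1],-d[2]])*1000
    t=a-th;t=(t+np.pi/2)%np.pi-np.pi/2
    print("t",round(s["time"],2),"pos",np.round(p,4),"th",round(a,4),"shift mm",np.round(D,1),"turn",round(t,4),"F",np.round(s["contact_force"],1),"w",round(s["grip_width"],4),"gf",round(s["gripper_force"],1),"q",np.round(s["joint_positions"],2))
def rk(X,Y):
    v=np.load("rack.npy");return rot(v[2])@np.array([X,Y])+v[:2]
E
python3 -c "
from h import *
go(.6737,-.1392,.19,.259)"
```

```text
t 1.6 pos [ 0.1659 -0.7058  0.2315] th 0.2309 shift mm [ 624.  -435.3   41.5] turn -0.0281 F [ 0.3  0.9 -0.9] w 0.0857 gf 0.0 q [ 1.25  0.59  0.05  1.61 -0.03  0.94 -0.03]
```

apply_moves(plan=[20,-14,1,0,56,-39,3,0,95,-66,6,0,134,-93,9,0,173,-121,12,-0.01,212,-148,14,-0.01,251,-175,17,-0.01,290,-202,19,-0.02,329,-230,22,-0.02,368,-257,25,-0.02,407,-284,27,-0.03,446,-311,30,-0.03,485,-338,33,-0.03,524,-366,35,-0.03,560,-391,37,-0.03,590,-412,39,-0.03,610,-426,41,-0.03,620,-432,41,-0.03,624,-435,41,-0.03,624,-435,41,-0.03], gripper=1)

```text
time: 3.6
ee_pos: [0.6734, -0.1404, 0.1905]
tcp_rot: [0.0, 0.992, 0.13, -0.0]
contact_force: [-0.6, -0.7, -0.2]
grip_width: 0.0856
gripper_force: 0.0
```

Run:
```python
from h import *
t=env.read_camera("top");s=env.read_camera("side")
go(.6737,-.1392,.085,.259)
p=env.observe()["ee_pos"];print([ (c,pj(c,[p[0],p[1],p[2]-.022]).round(0)) for c in("top","side")])
o=np.hstack([cv2.resize(t[110:235,235:360],(400,400),interpolation=2),cv2.resize(s[100:200,170:270],(400,400),interpolation=2)])
cv2.imwrite("pics/above.png",np.clip(o*1.5,0,255).astype(np.uint8))
```

```text
t 3.7 pos [ 0.6726 -0.1419  0.1906] th 0.2581 shift mm [  1.7  -2.3 105.6] turn -0.0009 F [ 0.2  0.2 -0.1] w 0.0855 gf 0.0 q [ 0.14  0.59  0.    1.73  0.    0.83 -1.17]
[('top', array([311., 149.])), ('side', array([227., 129.]))]
```

View pics/above.png

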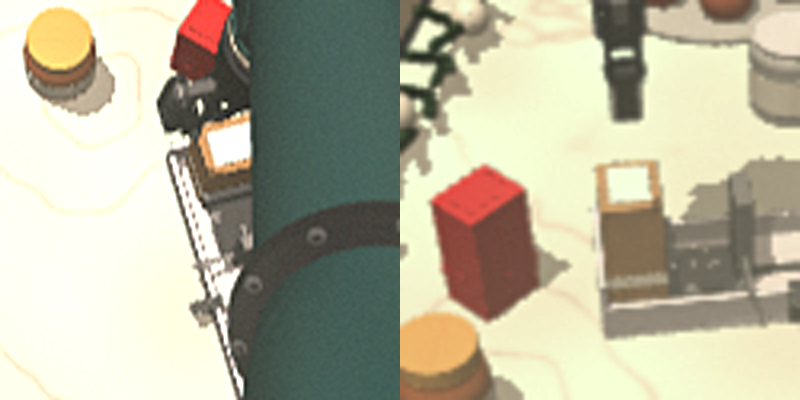

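The gripper (tips near side 227,129) hangs straight above the brown carton, with the red one well clear of it. I'll go down and close.

apply_moves(plan=[1,-1,15,0,2,-2,35,0,2,-2,55,0,2,-2,75,0,2,-2,92,0,2,-2,102,0,2,-2,108,0,2,-2,109,0,2,-2,109,0], gripper=1)

```text
time: 4.6
ee_pos: [0.6756, -0.1372, 0.0819]
tcp_rot: [0.0, 0.992, 0.13, 0.0]
contact_force: [-0.0, -0.2, 0.2]
grip_width: 0.0857
gripper_force: 0.0
```

apply_moves(plan=[0,0,0,0,0,0,0,0,0,0,0,0,0,0,0,0,0,0,0,0,0,0,0,0,0,0,0,0,0,0,0,0], gripper=-1)

```text
time: 5.4
ee_pos: [0.6765, -0.1385, 0.083]
tcp_rot: [0.001, 0.991, 0.13, 0.001]
contact_force: [-1.2, -2.3, 5.9]
grip_width: 0.0549
gripper_force: 65.2
```

```bash
python3 -c "
from h import *
go(.571,.167,.17,0)"
```

```text
t 5.4 pos [ 0.6765 -0.1385  0.083 ] th 0.2611 shift mm [ -23.1 -322.4  -87. ] turn 0.2611 F [-1.2 -2.3  5.9] w 0.0549 gf 65.2 q [ 0.14  0.72 -0.    1.78  0.    0.64 -1.18]
```

apply_moves(plan=[0,0,-4,0,0,0,-10,0,0,0,-18,0,0,0,-27,0,0,0,-36,0,0,0,-45,0,0,0,-54,0,0,0,-63,0,0,0,-72,0,0,0,-80,0,0,0,-86,0,0,0,-88,0,0,0,-88,0])

```text
time: 6.7
ee_pos: [0.6753, -0.1371, 0.1698]
tcp_rot: [0.0, 0.992, 0.13, 0.0]
contact_force: [0.3, 0.4, -1.1]
grip_width: 0.0549
gripper_force: 64.9
```

Run:
```python
from h import *
go(.569,.167,.17,.259)
s=env.read_camera("side")
cv2.imwrite("pics/lift.png",np.clip(cv2.resize(s[80:200,170:330],(800,600),interpolation=2)*1.5,0,255).astype(np.uint8))
```

```text
t 6.7 pos [ 0.6753 -0.1371  0.1698] th 0.2608 shift mm [-2.430e+01 -3.212e+02 -2.000e-01] turn 0.0018 F [ 0.3  0.4 -1.1] w 0.0549 gf 64.9 q [ 0.14  0.61 -0.    1.74  0.    0.79 -1.18]
```

View pics/lift.png

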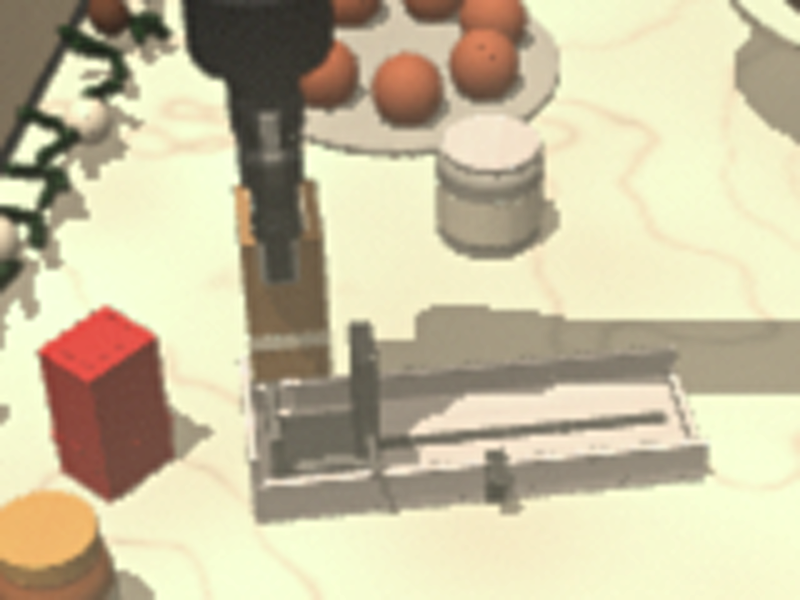

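The carton is held upright over the lane (side about 227,138) and the pusher has run home. Next I'll carry it to the tray.

apply_moves(plan=[-1,-8,0,0,-2,-24,0,0,-4,-48,0,0,-6,-78,0,0,-8,-110,0,0,-10,-142,0,0,-13,-174,0,0,-15,-206,0,0,-18,-236,0,0,-20,-264,0,0,-22,-288,0,0,-23,-306,0,0,-24,-316,0,0,-24,-321,0,0,-24,-321,0,0,-24,-321,0,0])

```text
time: 8.35
ee_pos: [0.5695, 0.1657, 0.1695]
tcp_rot: [0.0, 0.992, 0.129, 0.0]
contact_force: [0.6, -0.6, -2.1]
grip_width: 0.0553
gripper_force: 64.9
```

Run:
```python
from h import *
go(.569,.167,.077,.259)
s=env.read_camera("side")
cv2.imwrite("pics/tray.png",np.clip(cv2.resize(s[150:300,180:320],(560,600),interpolation=2)*1.5,0,255).astype(np.uint8))
```

```text
t 8.35 pos [0.5695 0.1657 0.1695] th 0.2595 shift mm [-0.2 -1.4 92.5] turn 0.0005 F [ 0.6 -0.6 -2.1] w 0.0553 gf 64.9 q [-0.36  0.5   0.    1.96 -0.    0.67 -1.67]
```

View pics/tray.png

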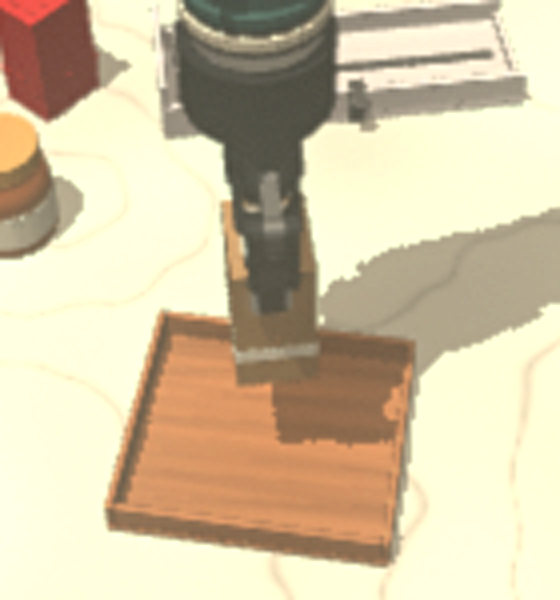

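The carton hangs level above the tray (side about 249,240). I'll lower it.

apply_moves(plan=[0,-1,8,0,0,-1,22,0,0,-1,38,0,0,-1,54,0,0,-1,68,0,0,-1,79,0,0,-1,86,0,0,-1,89,0,0,-1,91,0,0,-1,92,0,0,-1,93,0,0,-1,94,0,0,-1,94,0])

```text
time: 9.7
ee_pos: [0.5693, 0.1679, 0.076]
tcp_rot: [-0.0, 0.992, 0.13, 0.0]
contact_force: [-0.2, 0.1, 0.6]
grip_width: 0.0552
gripper_force: 64.9
```

apply_moves(plan=[0,0,1,0,0,0,1,0])

```text
time: 9.9
ee_pos: [0.5695, 0.1679, 0.0759]
tcp_rot: [-0.0, 0.992, 0.13, 0.0]
contact_force: [-1.5, -0.3, 7.6]
grip_width: 0.055
gripper_force: 65.9
```

apply_moves(plan=[0,0,0,0,0,0,0,0,0,0,0,0,0,0,0,0,0,0,0,0,0,0,0,0,0,0,0,0], gripper=1)

```text
time: 10.6
ee_pos: [0.5689, 0.1678, 0.0744]
tcp_rot: [0.0, 0.992, 0.13, -0.0]
contact_force: [-0.3, 0.5, -0.0]
grip_width: 0.0852
gripper_force: 0.0
```

apply_moves(plan=[0,0,-5,0,0,0,-15,0,0,0,-30,0,0,0,-50,0,0,0,-75,0,0,0,-98,0,0,0,-112,0,0,0,-118,0,0,0,-120,0])

```text
time: 11.5
ee_pos: [0.5692, 0.1679, 0.1954]
tcp_rot: [-0.0, 0.992, 0.13, 0.001]
contact_force: [-0.5, -0.0, 0.2]
grip_width: 0.0855
gripper_force: 0.0
```

Run:
```python
from h import *
s=env.read_camera("side");env.read_camera("top")
for c in("side","top"):
  for d in env.spot_in(c,"carton"): print(c,np.round(d["point"],3),round(d["confidence"],2))
cv2.imwrite("pics/rel.png",np.clip(np.hstack([cv2.resize(s[170:300,190:300],(440,520),interpolation=2)])*1.5,0,255).astype(np.uint8))
p=rk(.066,0);print("tab home",p)
go(p[0],p[1],.19,.259);go(p[0],p[1],.19,.259-np.pi/2)
```

```text
side [0.565 0.193 0.094] 0.97
side [ 0.775 -0.113  0.067] 0.74
top [0.561 0.162 0.106] 0.81
top [ 0.778 -0.124  0.101] 0.55
tab home [ 0.63201535 -0.15773827]
t 11.7 pos [0.5682 0.1676 0.1934] th 0.261 shift mm [-22.3 330.8   3.4] turn 0.002 F [-0.   0.4 -0. ] w 0.0855 gf 0.0 q [-0.37  0.47  0.    1.95 -0.    0.73 -1.67]
t 11.7 pos [0.5682 0.1676 0.1934] th 0.261 shift mm [-22.3 330.8   3.4] turn -1.5688 F [-0.   0.4 -0. ] w 0.0855 gf 0.0 q [-0.37  0.47  0.    1.95 -0.    0.73 -1.67]
```

View pics/rel.png

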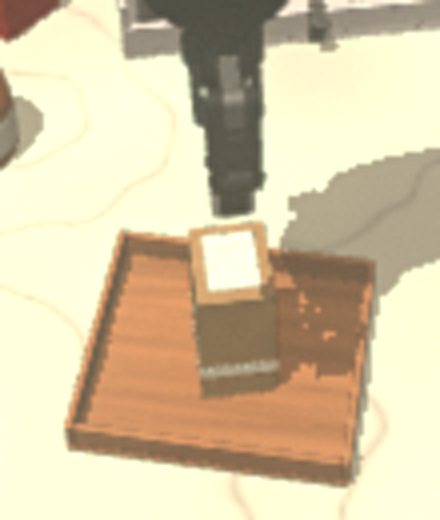

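The carton stands upright and released in the tray (side about 248,253). Now I'll move to the tab with a quarter turn, so that the jaws close along the lane.

apply_moves(plan=[-1,12,0,-0.05,-2,36,0,-0.15,-4,64,0,-0.27,-6,94,0,-0.4,-8,124,0,-0.53,-10,154,0,-0.66,-12,184,0,-0.79,-14,212,0,-0.92,-16,238,0,-1.05,-18,262,0,-1.18,-19,284,0,-1.3,-20,302,0,-1.4,-21,316,0,-1.48,-22,325,0,-1.54,-22,330,0,-1.57,-22,331,0,-1.57,-22,331,0,-1.57], gripper=0)

```text
time: 13.4
ee_pos: [0.6326, -0.1577, 0.1936]
tcp_rot: [-0.001, 0.61, 0.793, -0.0]
contact_force: [-0.5, 0.1, -0.5]
grip_width: 0.0428
gripper_force: 0.0
```

Run:
```python
from h import *
s=env.read_camera("side");t=env.read_camera("top")
p=rk(.066,0);go(p[0],p[1],.088,.259+np.pi/2)
o=np.hstack([cv2.resize(t[130:250,260:360],(400,480),interpolation=2),cv2.resize(s[90:190,200:300],(400,480),interpolation=2)])
cv2.imwrite("pics/tab.png",np.clip(o*1.5,0,255).astype(np.uint8))
for c,P in(("side",[*p,.097]),("top",[*p,.097]),("side",[*rk(.066,.055),.043])):print(c,pj(c,P).round(1))
```

```text
t 13.5 pos [ 0.6328 -0.157   0.194 ] th 1.8312 shift mm [ -0.5  -1.  106. ] turn 0.0014 F [ 0.5 -0.4 -0.1] w 0.0424 gf 0.0 q [ 0.45  0.57 -0.4   1.8   0.29  0.83  0.17]
side [242.7 146.8]
top [313.4 170.4]
side [245.1 172.7]
```

View pics/tab.png

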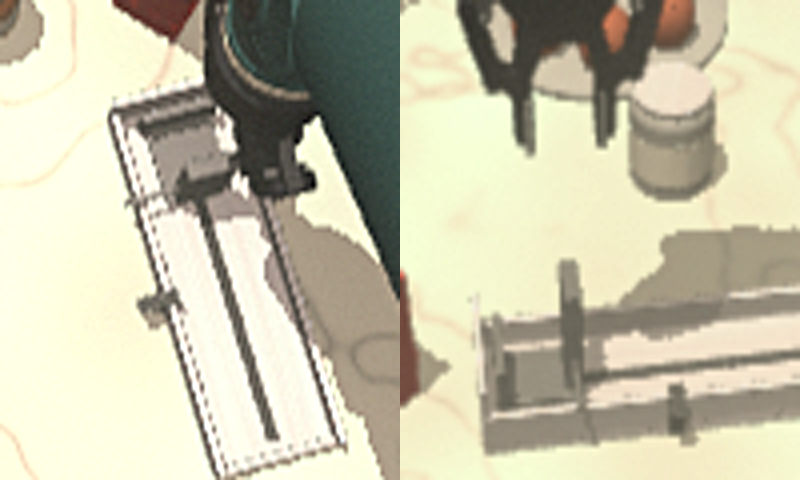

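The jaws straddle the tab, whose top is at side (242,145), within 2 px of the prediction. I'll go down and pinch.

apply_moves(plan=[0,-1,12,0,0,-1,32,0,0,-1,52,0,0,-1,72,0,0,-1,88,0,0,-1,98,0,0,-1,104,0,0,-1,106,0,0,-1,106,0])

```text
time: 14.4
ee_pos: [0.6324, -0.1579, 0.0887]
tcp_rot: [0.0, 0.609, 0.793, 0.0]
contact_force: [-1.1, 0.1, 0.3]
grip_width: 0.0426
gripper_force: 0.0
```

apply_moves(plan=[0,0,0,0,0,0,0,0,0,0,0,0,0,0,0,0,0,0,0,0,0,0,0,0], gripper=-1)

```text
time: 15.0
ee_pos: [0.6328, -0.158, 0.0895]
tcp_rot: [0.001, 0.609, 0.793, 0.0]
contact_force: [-0.8, 0.0, 5.8]
grip_width: 0.0117
gripper_force: 61.4
```

Run:
```python
from h import *
p=rk(.0,0);go(p[0],p[1],.088,.259+np.pi/2)
```

```text
t 15.0 pos [ 0.6328 -0.158   0.0895] th 1.831 shift mm [  0.6 -66.6   1.5] turn 0.0012 F [-0.8  0.   5.8] w 0.0117 gf 61.4 q [ 0.41  0.69 -0.34  1.86  0.36  0.65  0.11]
```

apply_moves(plan=[0,-2,0,0,0,-6,0,0,0,-12,0,0,0,-19,0,0,0,-26,0,0,0,-33,0,0,0,-40,0,0,0,-47,0,0,0,-53,0,0,0,-58,0,0,0,-62,0,0,0,-64,0,0,0,-65,0,0,0,-65,0,0,0,-65,0,0])

```text
time: 16.5
ee_pos: [0.5734, -0.1744, 0.0895]
tcp_rot: [0.003, 0.609, 0.793, 0.003]
contact_force: [5.2, 0.6, 0.7]
grip_width: 0.012
gripper_force: 60.8
```

Run:
```python
from h import *
s=env.read_camera("side");t=env.read_camera("top")
p=rk(-.007,0);go(p[0],p[1],.088,.259+np.pi/2)
o=np.hstack([cv2.resize(t[190:230,285:325],(400,400),interpolation=2),cv2.resize(s[155:195,250:290],(400,400),interpolation=2)])
cv2.imwrite("pics/pull.png",np.clip(o*1.5,0,255).astype(np.uint8))
e=np.array(env.observe()["ee_pos"]);v=np.load("rack.npy");x=(rot(v[2]).T@(e[:2]-v[:2]))[0];print("tcp rack x",x)
for y in(.04,.05,.06,.067):print(y,pj("top",[*rk(x,y),.043]).round(1),pj("side",[*rk(x,y),.043]).round(1))
for c in("top","side"):
  for q in("clip","pointer"):
    for d in env.spot_in(c,q):
        P=np.array(d["point"]); print(c,q,round(d["confidence"],2),np.round(P,3),np.round(rot(v[2]).T@(P[:2]-v[:2]),4))
```

```text
t 16.6 pos [ 0.5734 -0.1743  0.0895] th 1.8317 shift mm [  1.1 -12.1   1.5] turn 0.0019 F [5.5 0.1 0.1] w 0.0118 gf 60.8 q [ 0.46  0.64 -0.34  1.99  0.38  0.56  0.12]
tcp rack x 0.0050725771842589544
0.04 [303.4 198.2] [264.8 167.5]
0.05 [300.1 199.1] [265.3 169.8]
0.06 [296.8 200. ] [265.8 172. ]
0.067 [294.4 200.6] [266.1 173.6]
top pointer 0.77 [ 0.596 -0.152  0.022] [0.0323 0.0151]
top pointer 0.56 [0.567 0.16  0.008] [0.0845 0.324 ]
side clip 0.61 [ 0.55  -0.126  0.036] [-0.0048  0.0521]
side pointer 0.94 [ 0.59  -0.155  0.021] [0.0262 0.0134]
```

View pics/pull.png

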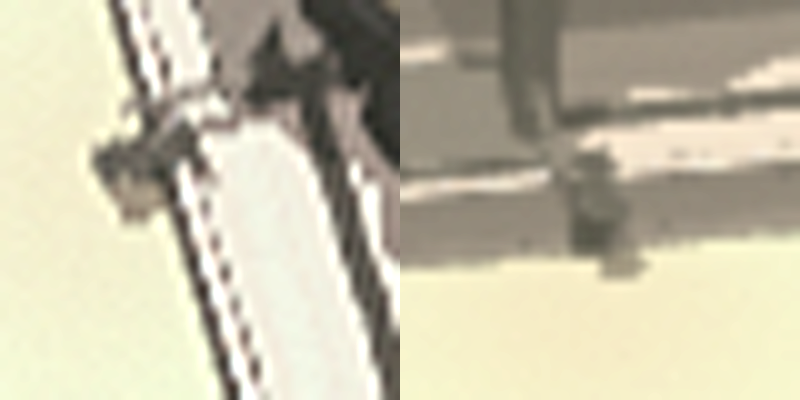

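Run:
```python
from h import *
cur={c:np.mean([env.read_camera(c).astype(float) for _ in range(6)],0) for c in("top","side")}
old={c:cv2.imread(f"pics/{c}0.png").astype(float) for c in("top","side")}
np.savez("fr.npz",**cur)
xs=np.arange(-.03,.045,.003)
print("x      ",(xs*1000).astype(int))
for nm,im in(("old",old),("cur",cur)):
  for c in("top","side"):
    g=im[c].mean(2).astype(np.float32)
    for y,z in((.050,.036),(.045,.036),(.055,.043),(.0605,.043)):
        uv=np.array([pj(c,[*rk(x,y),z]) for x in xs],np.float32)
        print(nm,c,y,z,cv2.remap(g,uv[None,:,0],uv[None,:,1],1)[0].astype(int))
```

```text
x       [-30 -27 -24 -21 -18 -15 -12  -9  -6  -3   0   2   5   8  11  14  17  20
  23  26  29  32  35  38  41]
old top 0.05 0.036 [ 77 105 110  87  81  66  59  58  69  90  89 110 120  95 111 136 111  83
  71  75  85 110 134 109 108]
old top 0.045 0.036 [102 111 130 105  87  80  55  52  56  94 116 113 127 105  75  99 114  81
  87  91  84 116 137 115  72]
old top 0.055 0.043 [77 71 58 53 46 47 50 63 62 53 63 82 72 64 61 66 75 68 68 75 78 72 69 74
 65]
old top 0.0605 0.043 [132 100  85  84  70  58  59  56  77 123 138 135 135 135 137 137 136 134
 121 113 127 137 136 136 136]
old side 0.05 0.036 [133 141 144 143 144 137  98  73  70  73  93 138 146 144 144 144 144 142
 120  93  85  99 108 112 109]
old side 0.045 0.036 [141 146 147 146 147 144 122  88  77  82 106 142 146 145 145 145 145 142
 128  99  87  80  83  87  89]
old side 0.055 0.043 [129 140 146 146 146 145 127  89  74  73  83 129 145 146 145 145 145 145
 133 104  88  84  85  87  85]
old side 0.0605 0.043 [134 130 130 129 130 136 120  90  74  75  89 114 133 133 132 133 137 142
 138 110  89 112 133 134 127]
cur top 0.05 0.036 [ 87 12
[... 236 characters left out ...]
43 [88 83 69 61 50 54 61 75 72 65 73 86 91 92 85 81 87 76 84 86 80 82 81 86
 76]
cur top 0.0605 0.043 [154 115  99  98  82  68  69  67  90 143 146 127 142 157 156 157 158 157
 158 158 158 158 159 160 159]
cur side 0.05 0.036 [138 146 148 147 149 141 101  74  71  75  85  88  89 117 121 121 110 111
 102 105 101 104 112 116 113]
cur side 0.045 0.036 [145 150 151 151 151 149 127  91  80  82  88  94  90  86  88  85  79  75
  70  73  76  81  86  89  93]
cur side 0.055 0.043 [133 145 151 150 150 150 132  92  76  75  79  90  91  89  90  91  88  88
  85  86  85  84  88  90  87]
cur side 0.0605 0.043 [138 134 134 133 134 140 124  92  76  78  89  87  82 107 129 131 130 134
 136 139 139 141 140 138 132]
```

Side profile: the clip is dark from about -13 to +1 mm in the lane frame, so its middle is near -7 once the pointer bias is taken off. The top view agrees at -7 to -8. The pointer is at +5, so I'll pull 12 mm more.

apply_moves(plan=[0,-2,0,0,0,-5,0,0,0,-8,0,0,0,-10,0,0,0,-12,0,0,0,-12,0,0,0,-12,0,0,0,-12,0,0,0,-12,0,0,0,-12,0,0])

```text
time: 18.4
ee_pos: [0.562, -0.1775, 0.0895]
tcp_rot: [0.003, 0.609, 0.793, 0.003]
contact_force: [6.3, 0.3, -0.1]
grip_width: 0.0114
gripper_force: 60.7
```

Run:
```python
from h import *
s=env.read_camera("side");t=env.read_camera("top")
p=rk(-.007,0);go(p[0],p[1],.088,.259+np.pi/2)
e=np.array(env.observe()["ee_pos"]);v=np.load("rack.npy");print("tcp rack",rot(v[2]).T@(e[:2]-v[:2]))
o=np.hstack([cv2.resize(t[185:235,280:330],(400,400),interpolation=2),cv2.resize(s[150:200,245:295],(400,400),interpolation=2)])
o2=np.hstack([cv2.resize(t[160:260,140:240],(200,200),interpolation=2),cv2.resize(s[220:300,200:300],(200,200),interpolation=2),np.zeros((200,400,3),np.uint8)])
cv2.imwrite("pics/final.png",np.clip(np.vstack([o,o2])*1.5,0,255).astype(np.uint8))
for d in env.spot_in("side","carton")[:2]:print(d)
```

```text
t 18.5 pos [ 0.562  -0.1775  0.0895] th 1.8317 shift mm [ 1.2 -0.3  1.5] turn 0.0019 F [ 5.9 -0.7  0.2] w 0.0119 gf 60.7 q [ 0.47  0.63 -0.34  2.01  0.38  0.55  0.13]
tcp rack [-0.00674309 -0.0011867 ]
{'point': [0.7771, -0.1162, 0.0691], 'confidence': 0.83}
{'point': [0.5638, 0.1889, 0.0937], 'confidence': 0.62}
```

View pics/final.png

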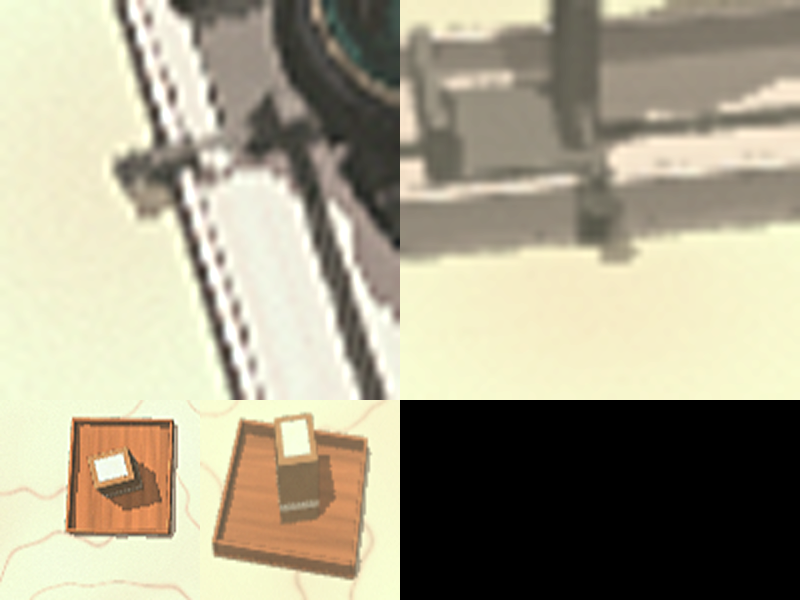

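The pointer lies over the clip in both views (side about 270,172), the carton stands in the tray, and the grip holds at 60 N. I'll hand in.

```bash
python3 -c "
from rig import env
print(env.sign_off())"
```

```text
the job is handed in; nothing more can be done
None
```

I handed the job in at about 18.5 s of the 56 s. The old carton stands upright and released in the tray, and the gripper holds the pusher with its pointer over the clip, about on the clip's middle by my measurement. The judge gave no verdict back.

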